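# Charge and cover a casting crucible

## Task

Charge the crucible: take the scoop by its handle, scoop up alloy ingots from the blue tray and tip at least three of the five into the crucible, without touching an ingot with the fingers; any others stay in the tray, none spilled. Then set the scoop back level with its bowl on its pad, and after that lay the white cover flat in the recess of the crucible's mouth. Leave the jaw model, the jar and the bur block where they stand.

Things in the scene. Friction and masses are not known exactly. Their poses are not given: they have to be found in the camera images.
- tray: Open blue ingot tray, fixed to the bench, 184 x 62 mm outside, 34 mm high (rolled rim 37 mm); walls and floor 4 mm, so 176 x 54 mm inside, 30 mm deep, ends upright. Origin: centre of its underside; x along its length, z up. At the start the five ingots lie in the -x half (nearer the robot); the +x half is empty.
- ingot0_center (a point): Centre of alloy ingot 1 of 5: a bright steel-coloured cylinder, 12 mm diameter, 13 mm long with well-rounded ends, 14 g, lying on its side. Its axes turn with it.
- ingot1_center (a point): Centre of alloy ingot 2 of 5: a bright steel-coloured cylinder, 12 mm diameter, 13 mm long with well-rounded ends, 14 g, lying on its side. Its axes turn with it.
- ingot2_center (a point): Centre of alloy ingot 3 of 5: a bright steel-coloured cylinder, 12 mm diameter, 13 mm long with well-rounded ends, 14 g, lying on its side. Its axes turn with it.
- ingot3_center (a point): Centre of alloy ingot 4 of 5: a bright steel-coloured cylinder, 12 mm diameter, 13 mm long with well-rounded ends, 14 g, lying on its side. Its axes turn with it.
- ingot4_center (a point): Centre of alloy ingot 5 of 5: a bright steel-coloured cylinder, 12 mm diameter, 13 mm long with well-rounded ends, 14 g, lying on its side. Its axes turn with it.
- scoop: Aluminium scoop, black handle. Bowl 60 long (x) x 46 mm wide, sheet 1.6 mm: flat floor with sharp lip, side walls 22 mm high, back 26 mm; open at -x (mouth). Origin: centre of the floor's underside; lip at x = -30 mm. The handle (14 mm wide across y, 18 mm thick) rises from the back wall to +x at 60 deg, top 103 mm up. Starts on its pad, mouth to the robot.
- scoop_grip (a point): Point in the middle of the scoop's handle, to grip across y: at x = +64 mm, y = 0, z = +73 mm in the scoop's frame, axes as the scoop's.
- scoop_lip (a point): Middle of the scoop's front lip (underside), axes as the scoop's.
- pad: Scoop pad: black rubber pad with a steel edge, 160 x 96 mm, fixed to the bench, its top 8 mm above the bench. Origin: centre of its underside; x along its length.
- crucible: Terracotta round crucible on a square dark steel base (112 mm, 8 mm thick), fixed. Outside diameter 90 mm, rim 51 mm above the bench. Cavity 66 mm in diameter, floor 14 mm above the bench; at the mouth a round recess, 82 mm diameter and 6 mm deep, forms a ledge (45 mm above the bench) for the cover. Origin: centre of its underside on the bench.
- crucible_floor (a point): Centre of the crucible's inner floor, 14 mm above the bench.
- crucible_seat (a point): Centre of the crucible's cover recess, at the height of the ledge, 45 mm above the bench.
- cover: White ceramic crucible cover: disc 79 mm in diameter and 8 mm thick with a round knob (18 mm diameter, 20 mm high) in the middle of its top; 120 g. Origin: centre of the disc's underside, z up through the knob; the knob's top is at 28 mm. Starts flat on the bench.
- cast: Bystander: white plaster jaw model, 56 x 60 x 28 mm, on the bench. Origin: centre of its underside.
- jar: Bystander: small white-capped jar, 48 mm diameter, 58 mm high. Origin: centre of its underside.
- burs: Bystander: beech block with small rotary burs standing in it, 40 x 64 x 38 mm. Origin: centre of its underside.
- ingot0: Alloy ingot 1 itself; its origin lies on the surface, 6 mm from its centre (see its centre point).
- ingot1: Alloy ingot 2 itself; its origin lies on the surface, 6 mm from its centre (see its centre point).
- ingot2: Alloy ingot 3 itself; its origin lies on the surface, 6 mm from its centre (see its centre point).
- ingot3: Alloy ingot 4 itself; its origin lies on the surface, 6 mm from its centre (see its centre point).
- ingot4: Alloy ingot 5 itself; its origin lies on the surface, 6 mm from its centre (see its centre point).
Mind the look-alikes: they are no part of the job. What is shaped like the cover but green is not meant.

How it is judged:
By the outcome, as a careful person would: the job done as asked, in the order asked, and still so for the second after the job is handed in, with the robot touching nothing.
It also fails if it takes over 72 s, if anything falls off the work surface, if the arm or the gripper's body presses on something with over 40 N, if the wrist force passes 120 N, or if a joint passes its speed limit or range.

## Robot

A 6-joint arm with a two-finger parallel gripper is mounted at the origin on a cart in front of the work surface, level with it; the furniture and walls round the work are solid. World frame = base frame: x ahead of the robot, y to its left, z up, the work surface at z = 0. Lengths are in m, angles in rad, forces in N, time in s.
With the tool pointing down it reaches from about 0.3 to 0.75 m from the base axis. Payload 8.5 kg.
Tool frame: the origin (TCP) lies midway between the tips of the shut fingers; the grasp point (between the pads) lies 19 mm behind it (manip.pinch_z is the distance from the TCP to the grasp point, in m); z points along the fingers, y is the line along which they close (so a half turn about z gives the same grasp; the last joint's range is limited). The gripper opens to 88 mm and grips with 3 to 60 N. Pads are 18 mm wide; open, the fingers measure 123 mm over their backs; the gripper's body (75 mm by 187 mm) begins 45 mm behind the grasp point.
Start: joints at [-1.561, 0.381, 1.297, -0, 1.464, -0.215], TCP at [0.123, -0.536, 0.239] pointing down, gripper open.
Joint ranges: [-3.11, 3.11], [-0.89, 2.33], [0.22, 2.48], [-1.42, 4.56], [0.17, 2.85], [-2.88, 2.88]. Speed limits (rad/s): [2.39, 2.39, 3.14, 3.14, 3.14, 3.14].

## Interface

Orientations are given as [roll, pitch, yaw] about the fixed x, y, z axes, in that order (R = Rz(yaw) Ry(pitch) Rx(roll)).
In Python, from cell import manip gives the robot as it stands. The module is installed in compiled form; this text tells all that it offers.
- The arm moves only by the shell command python3 -m creep 'ROWS' [FORCE]. ROWS is JSON, a list of rows, each a list of 3 entries, a list of its own where there are three numbers: the turn, a rotation vector about the tool's x, y, z in rad, then the shift along the tool's x, y, z in cm, then the finger opening in cm, from 0 to 8.81. In form: [[[wx, wy, wz], [tx, ty, tz], fingers], ...]. A call has 1 to 20 rows; each row shifts and turns the commanded pose from where the row before left it, along the tool's axes as they then stand; what a row does not reach is not made up. A row lasts 1/12 s, in which the tool goes at most 41.7 mm and 7.16 degrees, less where a joint would pass 70% of its speed; a pose out of reach is approached as far as the arm can. A call is refused whole if a number of a shift passes 4.17 or a number of a turn 0.125, either way. A call with a gripper value outside its range is refused whole. The fingers move at their own pace and stop on an object; FORCE is the grip in N (left out, the last holds). Time passes only in rows, so rows that do not move let the fingers close. It gives the time, the measured TCP pose, the force, the opening and the grip force at its end, in the units of the state.
- manip.read_state(): the state, without advancing time (a new reading comes with each control period).
- manip.get_image(name): name is "scene" or "top"; returns the picture (400x640x3 uint8, blue, green, red); there is no depth.
- manip.camera_info(name): a dict with "camera_matrix" (3x3 intrinsics, pixels), "k1" (the pictures are not rectified: a ray, as slopes to the right and down, at radius r is drawn at 1 + k1 r^2 times it, then the intrinsics apply), "rvec" (rotation vector, rad) and "tvec" (3), from world to camera coordinates, as OpenCV has them. Camera axes: x right, y down, z forward; pixel columns grow to the right and rows downward; lengths in m; the calibration is good to about 2 mm. A picture is of the moment at which its call begins. camera_info takes no time and is no camera call.
- manip.job_done(): hands the job in; it is judged then, once.
The state is a dict: "time": time; "joints": joint angles; "joint_vel": joint speeds; "joint_torque": joint torques, N m; "position": TCP position; "tcp_rot": TCP orientation; "force": force on the tool from outside, world axes, zero at the start; "wrist_torque": the same for the moment, N m; "finger_gap": finger opening in m; "finger_force": force on a finger pad.
Only numpy, scipy, OpenCV 4.12 (cv2) and the standard library are available. Lean on these libraries where they do the work, as an engineer would, in place of code of your own. Each camera call takes 0.05 s, during which the arm holds its last target. There are 200 camera calls.

## Working session

There is one attempt and no reset: what is moved stays moved. The work goes in short steps, Python scripts to look and compute and a shell command to move; the robot and the scene stay as the last step left them, time stands still between calls to the robot, and variables do not carry over. Pictures are saved under pics/ and viewed, at most 10 in all, crops included, and the job is handed in when it is done.

```bash
mkdir -p pics; ls; python3 - <<'E'
from cell import manip
import cv2
print(manip.read_state())
for n in("scene","top"):
    cv2.imwrite(f"pics/{n}0.png",manip.get_image(n)); print(manip.camera_info(n))
E
```

```text
pics
{'time': 0.0, 'joints': array([-1.56130885e+00,  3.81165923e-01,  1.29822212e+00,  2.08296146e-06,
        1.46359501e+00, -2.15305661e-01]), 'joint_vel': array([-0.00174591,  0.00231471, -0.00118235, -0.00045279,  0.00224601,
        0.00055989]), 'joint_torque': array([ 4.07743835e-03, -4.37919366e+01, -2.24551463e+01,  7.14933663e-02,
        3.51930864e-02, -9.65842787e-05]), 'position': array([ 0.12259017, -0.53588687,  0.23816695]), 'tcp_rot': array([-3.14023480e+00, -2.99075442e-04,  2.24792710e-01]), 'force': array([ 0.5388455 , -0.47754826,  0.13630556]), 'wrist_torque': array([-0.02188238, -0.02186272, -0.00210827]), 'finger_force': 0.0, 'finger_gap': 0.08823967064111606}
{'camera_matrix': array([[378.02264797,   0.        , 325.22142212],
       [  0.        , 378.02264797, 201.89339549],
       [  0.        ,   0.        ,   1.        ]]), 'k1': -0.07675606688842396, 'rvec': array([ 0.99415777, -2.50171096,  0.95494309]), 'tvec': array([0.42790738, 0.32011565, 0.87566188])}
{'camera_matrix': array([[370.75268752,   0.        , 317.90176656],
       [  0.        , 370.75268752, 198.60334024],
       [  0.        ,   0.        ,   1.        ]]), 'k1': 0.0035898197803110902, 'rvec': array([ 2.11647656, -2.08565217,  0.23950855]), 'tvec': array([0.04130444, 0.54650683, 0.87032699])}
```

View pics/scene0.png

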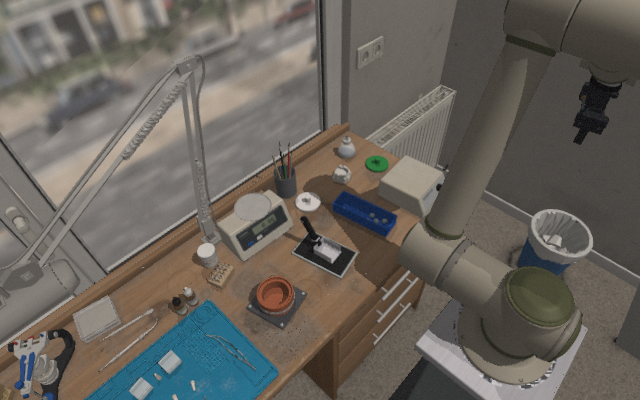

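View pics/top0.png

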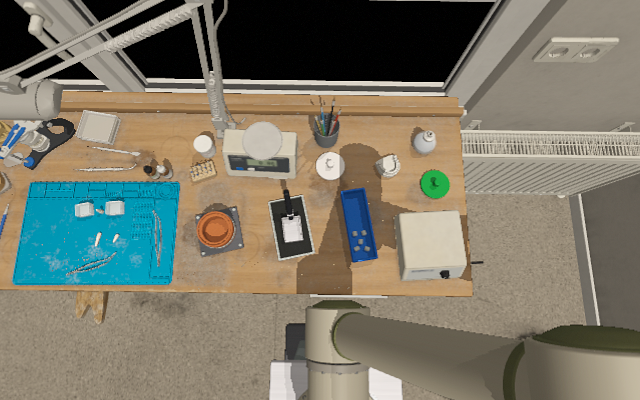

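Top picture: tray (359,225) with ingots around (360,242), scoop (290,228) with its handle up at (285,190), crucible (216,229), white cover (330,165), cast (388,164), jar (203,146), burs (203,170). Candidates for the cover: white disc with knob (330,165), green look-alike (434,184), white balance pan (263,141), jaw model (388,164), jar cap (203,146). By the description I choose (330,165) and check it in the crop.

```bash
cat > h.py <<'E'
import numpy as np, cv2
from scipy.spatial.transform import Rotation as Ro
from scipy.optimize import least_squares
from cell import manip
C={n:manip.camera_info(n) for n in("scene","top")}
def proj(n,P):
    c=C[n]; P=np.atleast_2d(P); return cv2.projectPoints(P.astype(float),c["rvec"],c["tvec"],c["camera_matrix"],np.array([c["k1"],0,0,0]))[0][:,0]
def ray(n,uv):
    c=C[n]; p=cv2.undistortPoints(np.array([[uv]],float),c["camera_matrix"],np.array([c["k1"],0,0,0]))[0,0]
    R=cv2.Rodrigues(c["rvec"])[0]; return -R.T@c["tvec"],R.T@np.r_[p,1]
def onz(n,uv,z):
    o,d=ray(n,uv); return o+d*(z-o[2])/d[2]
def tri(a,b):
    f=lambda X:np.r_[proj("scene",X)[0]-a,proj("top",X)[0]-b]
    r=least_squares(f,onz("top",b,0.03)); return r.x,np.abs(r.fun).max()
E
python3 - <<'E'
import cv2
t=cv2.imread("pics/top0.png");s=cv2.imread("pics/scene0.png")
cv2.imwrite("pics/tc.png",cv2.resize(t[150:270,185:385],None,fx=4,fy=4,interpolation=2))
cv2.imwrite("pics/sc.png",cv2.resize(s[180:330,240:400],None,fx=4,fy=4,interpolation=2))
E
```

```text
(no output)
```

View pics/tc.png

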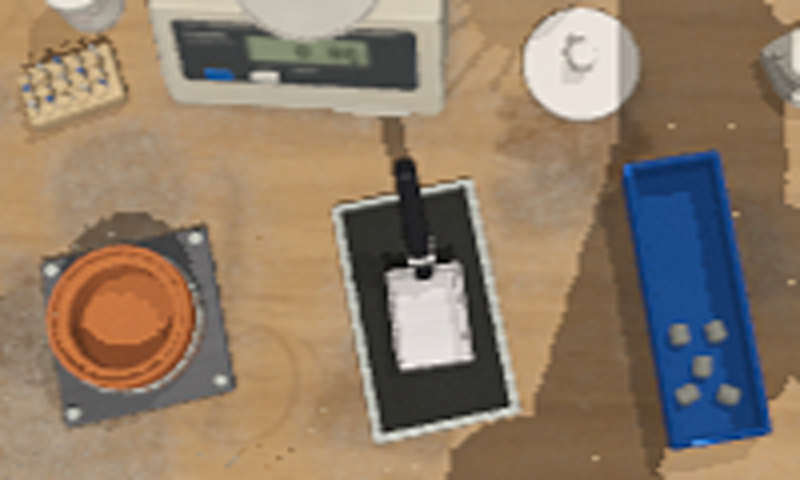

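View pics/sc.png

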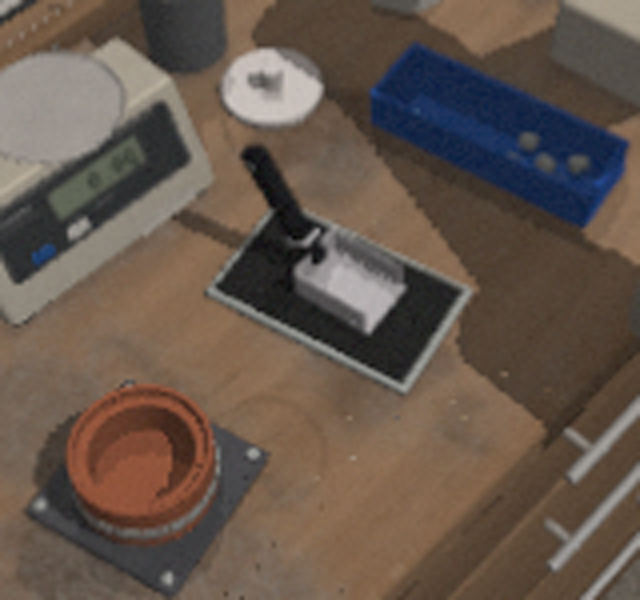

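The crops show the following, in original pixels:
- **Cover:** top (330,166) is a white disc with a knob, so the choice holds.
- **Tray:** rim corners in the top view about (341,192), (364.5,188), (377.5,258) and (353,262). The five ingots are in the near half.
- **Scoop:** on its pad, mouth towards the robot.
- **Crucible:** centre about (215,229).

```bash
cat > m.py <<'E'
from h import *
T=lambda u,v:np.array([185+(u+.5)/4-.5,150+(v+.5)/4-.5]); S=lambda u,v:np.array([240+(u+.5)/4-.5,180+(v+.5)/4-.5])
def fit(name,loc,top,sc,z0=0):
    # loc: local pts; top/sc dict idx->pix ; also free height
    def world(p,L): 
        c,s=np.cos(p[2]),np.sin(p[2]); return np.c_[p[0]+c*L[:,0]-s*L[:,1],p[1]+s*L[:,0]+c*L[:,1],L[:,2]+p[3]]
    loc=np.array(loc,float)/1000
    def f(p):
        W=world(p,loc);r=[]
        if top: r.append(proj("top",W[list(top)])-np.array([T(*v) for v in top.values()]))
        if sc: r.append(proj("scene",W[list(sc)])-np.array([S(*v) for v in sc.values()]))
        return np.vstack(r).ravel()
    x0=onz("top",T(*np.mean(list(top.values()),0)),0.02); r=least_squares(f,np.r_[x0[:2],0,z0],loss="soft_l1",x_scale=[.01,.01,.1,.01])
    print(name,"x y yaw dz",r.x.round(4),"res px",np.round(r.fun,1)); return r.x
rect=lambda a,b,z:[[a,b,z],[a,-b,z],[-a,-b,z],[-a,b,z]]
if __name__=="__main__":
    fit("tray",rect(92,31,37),dict(zip(range(4),[(624,168),(718,152),(771,433),(672,447)])),{0:(372,92),1:(415,43),2:(628,150)})
    fit("pad",rect(80,48,8),dict(zip(range(4),[(333,208),(470,180),(517,410),(378,440)])),dict(zip(range(4),[(208,291),(275,207),(471,292),(406,390)])))
    fit("scoop",[[-30,23,8],[-30,-23,8],[81,0,111],[-30,23,30]],{0:(400,370),1:(474,362),2:(404,163)},{0:(368,333),2:(257,152)})
    fit("base",rect(56,56,8),dict(zip(range(4),[(42,262),(205,226),(235,388),(68,426)])),{1:None and 0,2:(268,455),3:(172,595),0:(28,510)} and {2:(268,455),3:(172,595),0:(28,510)})
    t=cv2.imread("pics/top0.png").astype(int);s=cv2.imread("pics/scene0.png").astype(int)
    P={}
    for nm,im,(x0,x1,y0,y1) in(("top",t,(190,245,200,260)),("scene",s,(250,300,270,320))):
        w=im[y0:y1,x0:x1]; m=((w[...,2]>1.9*w[...,0])&(w[...,2]-w[...,0]>60)&(w[...,2]>1.6*w[...,1])).astype(np.uint8)
        ct=max(cv2.findContours(m,0,1)[0],key=cv2.contourArea); e=cv2.fitEllipse(cv2.convexHull(ct)); print("cruc",nm,e[0][0]+x0,e[0][1]+y0,e[1])
    for nm,im,(x0,x1,y0,y1) in(("top",t,(312,348,148,184)),("scene",s,(290,325,185,215))):
        w=im[y0:y1,x0:x1]; m=((w.min(2)>120)&(w.max(2)-w.min(2)<40)).astype(np.uint8)
        ct=max(cv2.findContours(m,0,1)[0],key=cv2.contourArea); e=cv2.fitEllipse(cv2.convexHull(ct)); print("cover",nm,e[0][0]+x0,e[0][1]+y0,e[1]); P[nm]=np.add(e[0],(x0,y0))
    print("cover tri",tri(P["scene"],P["top"]), onz("top",P["top"],.007))
    print("knob",tri(S(266,79),T(580,52)))
    print("cruc rim",tri(S(141,447),T(121,316)), onz("top",T(121,316),.051))
    print("pan",tri(S(60,95),T(308,-5)),"pancorner",tri(S(193,130),T(418,86)))
    print("box",tri((442,182),(462,212)),tri((382,178),(399,215)))
    for q in[(680,334),(714,330),(703,366),(687,394),(728,394)]: print("ingot",onz("top",T(*q),.010).round(4))
E
python3 m.py
```

```text
tray x y yaw dz [ 0.4878 -0.0558  0.1594 -0.0046] res px [ 0.4 -0.5  0.3  0.2 -0.3  0.2  0.   0.4 -0.6  0.5 -0.1  0.3  0.1 -1. ]
pad x y yaw dz [ 0.4835  0.1193  0.231  -0.0081] res px [-0.3 -0.2  0.5 -0.6  1.4  0.3 -0.1  0.8 -1.3  1.1  0.3 -1.6  0.1 -0.3
 -0.4  1.4]
scoop x y yaw dz [ 0.474   0.1144  0.1497 -0.0042] res px [ 0.7  0.3 -0.3 -0.1  0.3  0.3  0.1  1.1 -2.  -1.3]
base x y yaw dz [ 0.4689  0.3068  0.2376 -0.0039] res px [-0.2 -0.2  0.8 -0.4  0.7  0.3 -0.3  0.4  0.4 -0.7 -0.2  0.6 -1.1  0.4]
cruc top 214.81870460510254 228.99590873718262 (35.639068603515625, 36.61225509643555)
cruc scene 274.920352935791 292.83088874816895 (33.509849548339844, 36.65635681152344)
cover top 329.72207832336426 165.602294921875 (28.00719451904297, 28.75571060180664)
cover scene 307.27784538269043 201.41184616088867 (18.95778465270996, 24.588333129882812)
cover tri (array([0.65184755, 0.01846819, 0.00537486]), np.float64(0.02768703164673525)) [0.65137789 0.01855305 0.007     ]
knob (array([0.65784525, 0.01855385, 0.01080202]), np.float64(0.34236767631392695))
cruc rim (array([0.46795902, 0.30611592, 0.04913286]), np.float64(0.012210247377026917)) [0.4676632  0.30557357 0.051     ]
pan (array([0.65831957, 0.18989003, 0.1272275 ]), np.float64(2.511656769855506)) pancorner (array([0.6146517, 0.1237264, 0.0729633]), np.float64(0.48516188969836094))
box (array([ 0.50116659, -0.39476706, -0.09385706]), np.float64(23.314116719789013)) (array([ 0.50127914, -0.14830459,  0.08702342]), np.float64(0.5697536584354452))
ingot [ 0.4671 -0.0476  0.01  ]
ingot [ 0.47   -0.0697  0.01  ]
ingot [ 0.4465 -0.0623  0.01  ]
ingot [ 0.4282 -0.0518  0.01  ]
ingot [ 0.4286 -0.0782  0.01  ]
```

```bash
python3 - <<'E'
from m import *
from scipy.optimize import least_squares
def fit0(name,loc,cam,pix):
    L=np.array(loc,float)/1000
    f=lambda p:(proj(cam,np.c_[p[0]+np.cos(p[2])*L[:,0]-np.sin(p[2])*L[:,1],p[1]+np.sin(p[2])*L[:,0]+np.cos(p[2])*L[:,1],L[:,2]])-np.array(pix)).ravel()
    r=least_squares(f,[.48,.1,.15],loss="soft_l1"); print(name,cam,r.x.round(4),r.fun.round(1))
Tm=lambda l:[T(*q) for q in l]; Sm=lambda l:[S(*q) for q in l]
fit0("tray",rect(92,31,37),"top",Tm([(624,168),(718,152),(771,433),(672,447)]))
fit0("tray",rect(92,31,37)[:3],"scene",Sm([(372,92),(415,43),(628,150)]))
fit0("pad",rect(80,48,8),"top",Tm([(333,208),(470,180),(517,410),(378,440)]))
fit0("base",rect(56,56,8),"top",Tm([(42,262),(205,226),(235,388),(68,426)]))
sl=[[-30,23,8],[-30,-23,8],[-30,23,30],[-30,-23,30],[76,0,111]]
fit0("scoop lip+handle",[sl[0],sl[1],sl[4]],"top",Tm([(400,370),(474,362),(404,165)]))
fit0("scoop back",[[-30,23,8],[-30,-23,8],[30,23,30],[30,-23,30]],"top",Tm([(400,370),(474,362),(386,270),(464,258)]))
tr=np.array([.4878,-.0558]);c,s=np.cos(.159),np.sin(.159)
for q in[(680,334),(714,330),(703,366),(687,394),(728,394)]:
    d=onz("top",T(*q),.010)[:2]-tr; print("ingot in tray",(np.array([[c,s],[-s,c]])@d).round(4))
# handle edges in top image: print dark pixels' centroid rows over handle
t=cv2.imread("pics/top0.png")
for v in range(188,216,3): print(v,[int(x) for x in t[v,278:300].mean(1)])
E
```

```text
tray top [ 0.4873 -0.0551  0.1668] [-0.  -0.7 -0.1 -0.1 -0.1  0.2  0.2  0.5]
tray scene [ 0.4851 -0.052   0.1322] [-0.6  0.1  0.4  0.   0.1 -0.1]
pad top [0.4826 0.1195 0.2279] [-0.7 -0.6  0.4 -1.   1.2  0.4 -0.6  0.9]
base top [0.4685 0.3064 0.241 ] [-0.6 -0.3  0.5 -0.6  0.7  0.2 -0.5  0.5]
scoop lip+handle top [0.4749 0.1149 0.1489] [ 0.3 -0.2 -0.6 -0.6  0.2  1. ]
scoop back top [0.4755 0.1142 0.1323] [ 0.4 -0.6 -0.5 -0.7  0.9  0.3 -0.8  1.2]
ingot in tray [-0.0192  0.0114]
ingot in tray [-0.0198 -0.0109]
ingot in tray [-0.0418  0.0001]
ingot in tray [-0.0582  0.0134]
ingot in tray [-0.062  -0.0128]
188 [149, 149, 150, 120, 93, 99, 98, 98, 97, 141, 157, 154, 153, 150, 146, 147, 149, 151, 152, 153, 151, 151]
191 [151, 150, 151, 154, 128, 67, 26, 29, 32, 28, 51, 135, 155, 152, 151, 151, 152, 153, 151, 150, 151, 151]
194 [146, 147, 149, 151, 156, 114, 44, 54, 58, 49, 33, 97, 143, 153, 151, 152, 154, 155, 154, 155, 154, 123]
197 [145, 143, 147, 150, 151, 115, 46, 31, 33, 36, 34, 22, 174, 210, 206, 204, 189, 158, 128, 102, 91, 71]
200 [207, 185, 151, 124, 108, 97, 62, 28, 34, 36, 37, 36, 31, 42, 44, 44, 45, 47, 48, 48, 47, 46]
203 [47, 46, 48, 49, 48, 48, 40, 31, 34, 34, 36, 34, 26, 40, 47, 47, 48, 46, 47, 48, 49, 43]
206 [47, 47, 47, 47, 49, 48, 49, 35, 27, 33, 34, 37, 36, 34, 43, 48, 46, 48, 48, 49, 48, 49]
209 [48, 49, 50, 48, 48, 49, 47, 37, 28, 32, 34, 36, 33, 28, 84, 75, 46, 47, 50, 49, 48, 48]
212 [48, 49, 49, 49, 48, 49, 48, 50, 47, 34, 32, 32, 33, 29, 69, 57, 29, 31, 30, 30, 42, 48]
215 [40, 42, 42, 31, 25, 22, 22, 24, 28, 215, 224, 214, 206, 161, 146, 104, 13, 15, 14, 64, 127, 102]
```

```bash
python3 -m creep '[[[0,0,0],[0,0,-3],4],[[0,0,0],[0,0,0],4]]' 20
```

```text
time: 0.27
position: [0.1226, -0.5372, 0.2724]
tcp_rot: [3.136, 0.001, 0.225]
force: [0.4, -0.0, 1.1]
finger_gap: 0.0769
finger_force: 0.0
```

```bash
cat > go.py <<'E'
# go.py x y z r p yaw n : equal tool-frame rows reaching that TCP pose
from h import *; import sys
def plan(P,rpy,n,st=None):
    st=st or manip.read_state(); R0=Ro.from_euler("xyz",st["tcp_rot"]); R1=Ro.from_euler("xyz",rpy)
    w=(R0.inv()*R1).as_rotvec()/n; M=sum((R0*Ro.from_rotvec(w*k)).as_matrix() for k in range(n))
    t=np.linalg.solve(M,np.array(P)-st["position"])*100
    print("n",n,"turn",w.round(4),"shift",t.round(2),"norm",np.linalg.norm(t).round(2),"| force",st["force"].round(1),"j",st["joints"].round(2))
if __name__=="__main__":
    a=[float(v) for v in sys.argv[1:]]; plan(a[:3],a[3:6],int(a[6]))
E
python3 -m creep '[[[0,0,0.004],[2.76,-2.76,0],4],[[0,0,0.004],[2.76,-2.76,0],4],[[0,0,0.004],[2.76,-2.76,0],4],[[0,0,0.004],[2.76,-2.76,0],4],[[0,0,0.004],[2.76,-2.76,0],4],[[0,0,0.004],[2.76,-2.76,0],4],[[0,0,0.004],[2.76,-2.76,0],4],[[0,0,0.004],[2.76,-2.76,0],4],[[0,0,0.004],[2.76,-2.76,0],4],[[0,0,0.004],[2.76,-2.76,0],4],[[0,0,0.004],[2.76,-2.76,0],4],[[0,0,0.004],[2.76,-2.76,0],4],[[0,0,0.004],[2.76,-2.76,0],4],[[0,0,0.004],[2.76,-2.76,0],4],[[0,0,0.004],[2.76,-2.76,0],4],[[0,0,0.004],[2.76,-2.76,0],4],[[0,0,0.004],[2.76,-2.76,0],4],[[0,0,0.004],[2.76,-2.76,0],4],[[0,0,0.004],[2.76,-2.76,0],4],[[0,0,0.004],[2.76,-2.76,0],4]]'; python3 go.py .538 .124 .14 3.1416 0 .145 6
```

```text
time: 1.93
position: [0.563, 0.1106, 0.2684]
tcp_rot: [3.142, 0.0, 0.145]
force: [0.7, -0.4, -0.2]
finger_gap: 0.0402
finger_force: 0.0
n 6 turn [ 0.      0.0001 -0.    ] shift [-0.38 -0.28  2.14] norm 2.19 | force [ 0.7 -0.4 -0.2] j [-0.01  0.4   1.17 -0.    1.56  1.41]
```

```bash
python3 -m creep '[[[0,0,0],[-0.38,-0.28,2.1],4],[[0,0,0],[-0.38,-0.28,2.1],4],[[0,0,0],[-0.38,-0.28,2.1],4],[[0,0,0],[-0.38,-0.28,2.1],4],[[0,0,0],[-0.38,-0.28,2.1],4],[[0,0,0],[-0.38,-0.28,2.1],4],[[0,0,0],[0,0,0],4],[[0,0,0],[0,0,0],4]]'; python3 go.py .538 .124 .062 3.1416 0 .145 4
python3 - <<'E'
from h import *
t=manip.get_image("top");s=manip.get_image("scene")
a=cv2.resize(t[150:250,250:350],(400,400),interpolation=2);b=cv2.resize(s[190:290,270:370],(400,400),interpolation=2)
cv2.imwrite("pics/g1.png",np.hstack([a,b]))
E
```

```text
time: 2.6
position: [0.5371, 0.122, 0.1424]
tcp_rot: [-3.141, 0.002, 0.145]
force: [0.1, 0.1, 1.1]
finger_gap: 0.0402
finger_force: 0.0
n 4 turn [-0.0001  0.0004 -0.    ] shift [ 0.03 -0.05  2.01] norm 2.01 | force [0.1 0.1 1.1] j [ 0.01  0.47  1.45 -0.    1.23  1.43]
```

View pics/g1.png

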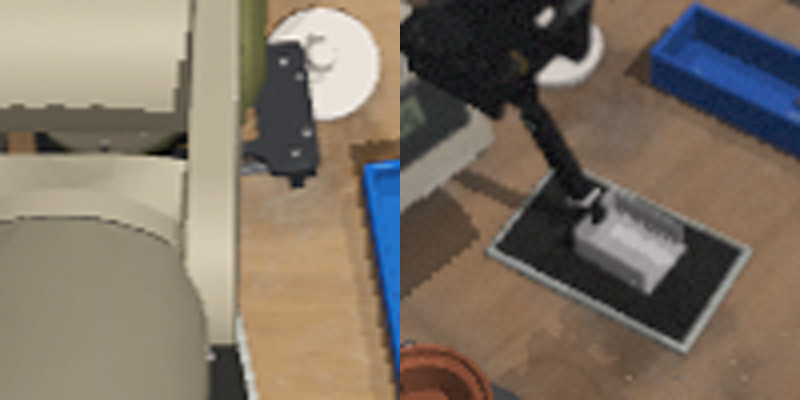

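The crop shows the gripper above the handle (seen at about (550,150) in its right half) and clear of the balance, so I go down and grip.

```bash
python3 -m creep '[[[0,0,0],[0.04,-0.05,2],4],[[0,0,0],[0.04,-0.05,2],4],[[0,0,0],[0.04,-0.05,2],4],[[0,0,0],[0.0,-0.05,2],4],[[0,0,0],[0,0,0],4],[[0,0,0],[0,0,0],0.5],[[0,0,0],[0,0,0],0.5],[[0,0,0],[0,0,0],0.5],[[0,0,0],[0,0,0],0.5],[[0,0,0],[0,0,0],0.5],[[0,0,0],[0,0,0],0.5]]' 55; python3 go.py .538 .124 .062 3.1416 0 .145 4
```

```text
time: 3.62
position: [0.539, 0.1241, 0.0639]
tcp_rot: [3.141, -0.002, 0.145]
force: [0.7, -0.6, 6.1]
finger_gap: 0.0137
finger_force: 55.0
n 4 turn [ 0.0001 -0.0006 -0.0001] shift [-0.02 -0.    0.05] norm 0.05 | force [ 0.7 -0.6  6.1] j [0.01 0.57 1.53 0.   1.03 1.44]
```

```bash
python3 -m creep '[[[0,0,0],[0,0,-1],0.5],[[0,0,0],[0,0,-2],0.5],[[0,0,0],[0,0,-2.5],0.5],[[0,0,0],[0,0,-2.5],0.5],[[0,0,0],[0,0,-2],0.5],[[0,0,0],[0,0,0],0.5],[[0,0,0],[0,0,0],0.5]]'; python3 go.py .5766 -.0404 .16 3.1416 0 .162 7
```

```text
time: 4.2
position: [0.5383, 0.1241, 0.1633]
tcp_rot: [3.141, -0.001, 0.145]
force: [0.1, 0.4, -2.2]
finger_gap: 0.0134
finger_force: 55.0
n 7 turn [ 0.     -0.0002 -0.0025] shift [0.18 2.41 0.05] norm 2.41 | force [ 0.1  0.4 -2.2] j [ 0.01  0.45  1.42 -0.    1.27  1.44]
```

```bash
python3 -m creep '[[[0,0,-0.0025],[0.18,1.4,0],0.5],[[0,0,-0.0025],[0.18,2.8,0],0.5],[[0,0,-0.0025],[0.18,3,0],0.5],[[0,0,-0.0025],[0.18,3,0],0.5],[[0,0,-0.0025],[0.18,3,0],0.5],[[0,0,-0.0025],[0.18,2.4,0],0.5],[[0,0,-0.0025],[0.18,1.3,0],0.5],[[0,0,0],[0,0,0],0.5],[[0,0,0],[0,0,0],0.5]]'; python3 go.py .5766 -.0404 .105 3.1416 0 .162 3
python3 - <<'E'
from h import *
t=manip.get_image("top");s=manip.get_image("scene")
a=cv2.resize(t[170:270,310:410],(400,400),interpolation=2);b=cv2.resize(s[170:270,310:410],(400,400),interpolation=2)
# predicted scoop outline
cv2.imwrite("pics/g2.png",np.hstack([a,b]))
E
```

```text
time: 4.95
position: [0.5759, -0.0408, 0.1616]
tcp_rot: [-3.14, 0.002, 0.161]
force: [0.8, 1.2, -1.0]
finger_gap: 0.0133
finger_force: 55.0
n 3 turn [-0.0004  0.0007 -0.0002] shift [ 0.03 -0.01  1.89] norm 1.89 | force [ 0.8  1.2 -1. ] j [-0.28  0.49  1.34  0.    1.31  1.13]
```

View pics/g2.png

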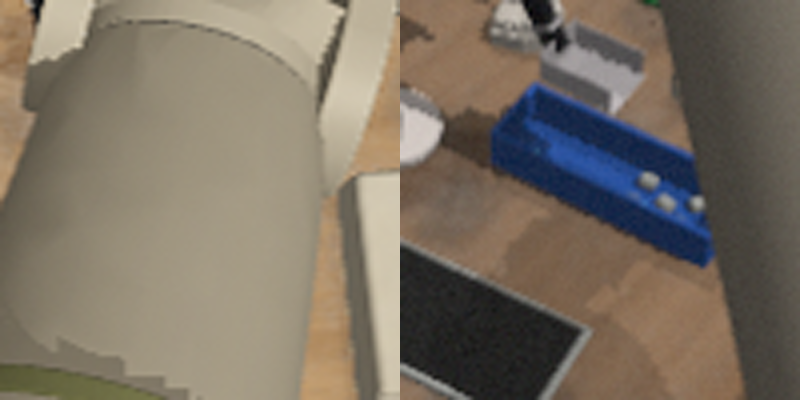

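```bash
python3 - <<'E'
from h import *
st=manip.read_state();R=Ro.from_euler("xyz",st["tcp_rot"])*Ro.from_euler("x",np.pi)
# scoop origin in tool: grip at (.0647,0,.0559) in scoop frame (axes: rot x by pi)
o=st["position"]-R.apply([.0647,0,.0559]); print("scoop",o)
L=np.array([[-30,23,0],[-30,23,22],[-30,-23,22],[30,23,26],[30,-23,26]])/1000
print(proj("scene",o+R.apply(L)).round(1))
print("obs: 0 ~",(310+(608-400)/4,170+111/4)," 2 ~",(310+(645-400)/4,170+70/4)," 3 ~",(310+(540-400)/4,170+58/4)," 4~",(310+(577-400)/4,170+22/4))
# fit scoop xyz yaw using scene points, and tray using the scene
t=np.array([.4873,-.0551,0]);Rt=Ro.from_euler("z",.162)
print("tray pred",proj("scene",t+Rt.apply(np.array([[92,31,37],[92,-31,37],[-92,31,0]])/1000)).round(1),"obs",(310+92/4,170+126/4),(310+136/4,170+84/4),(310+308/4,170+265/4))
E
```

```text
scoop [ 0.51196262 -0.05025929  0.10637626]
[[362.5 198.3]
 [363.  192.8]
 [371.4 182.8]
 [344.3 183.1]
 [353.  173.5]]
obs: 0 ~ (362.0, 197.75)  2 ~ (371.25, 187.5)  3 ~ (345.0, 184.5)  4~ (354.25, 175.5)
tray pred [[331.9 202.4]
 [343.2 189.9]
 [385.4 237.4]] obs (333.0, 201.5) (344.0, 191.0) (387.0, 236.25)
```

```bash
python3 -m creep '[[[0,0,0],[0.06,-0.02,2],0.5],[[0,0,0],[0,0,2.5],0.5],[[0,0,0],[0,0,2.4],0.5],[[0,0,0],[0,0,1.5],0.5],[[0,0,0],[0,0,0.8],0.5],[[0,0,0],[0,0,0.3],0.5],[[0,0,0],[0,0,0],0.5],[[0,0,0],[0,0,0],0.5]]'; python3 go.py .5766 -.0404 .061 3.1416 0 .162 2
```

```text
time: 5.72
position: [0.5774, -0.0405, 0.0687]
tcp_rot: [3.141, -0.001, 0.163]
force: [-0.2, 0.1, -1.5]
finger_gap: 0.0136
finger_force: 55.0
n 2 turn [ 0.0003 -0.0007  0.0004] shift [-0.04 -0.01  0.38] norm 0.39 | force [-0.2  0.1 -1.5] j [-0.27  0.6   1.45  0.    1.09  1.13]
```

```bash
python3 -m creep '[[[0,0.035,0],[0,0,0],0.5],[[0,0.035,0],[0,0,0],0.5],[[0,0,0],[0,0,0.1],0.5],[[0,0,0],[0,0,0],0.5],[[0,0,0],[0,0,0],0.5]]' 60; python3 -m creep '[[[0,0,0],[0,0,0.1],0.5],[[0,0,0],[0,0,0],0.5]]'; python3 -m creep '[[[0,0,0],[0,0,0.1],0.5],[[0,0,0],[0,0,0],0.5]]'
```

```text
time: 6.13
position: [0.5773, -0.0408, 0.0674]
tcp_rot: [3.141, -0.07, 0.162]
force: [0.5, 0.4, -0.5]
finger_gap: 0.0135
finger_force: 60.0
time: 6.3
position: [0.5775, -0.0408, 0.066]
tcp_rot: [3.141, -0.07, 0.162]
force: [-0.9, 0.0, 1.3]
finger_gap: 0.0135
finger_force: 60.0
time: 6.47
position: [0.5777, -0.0408, 0.0654]
tcp_rot: [3.141, -0.071, 0.162]
force: [1.3, 0.2, 6.6]
finger_gap: 0.0134
finger_force: 60.0
```

```bash
python3 -m creep '[[[0,0,0],[-0.5,0,-0.035],0.5],[[0,0,0],[-0.7,0,-0.05],0.5],[[0,0,0],[-0.7,0,-0.05],0.5],[[0,0,0],[-0.7,0,-0.05],0.5],[[0,0,0],[-0.7,0,-0.05],0.5],[[0,0,0],[-0.7,0,-0.05],0.5],[[0,0,0],[-0.5,0,-0.035],0.5],[[0,0,0],[0,0,0],0.5]]'; python3 - <<'E'
from h import *
st=manip.read_state();print(st["force"],st["wrist_torque"])
s=manip.get_image("scene");t=manip.get_image("top")
a=cv2.resize(t[170:270,310:410],(400,400),interpolation=2);b=cv2.resize(s[170:270,310:410],(400,400),interpolation=2)
cv2.imwrite("pics/g3.png",b)
E
```

```text
time: 7.13
position: [0.5323, -0.0482, 0.0654]
tcp_rot: [3.141, -0.07, 0.162]
force: [-1.2, -0.7, 4.8]
finger_gap: 0.0132
finger_force: 60.0
[-1.20743945 -0.68256224  4.81439003] [-0.1426384   0.61044361  0.01278397]
```

```bash
python3 -m creep '[[[0,0,0],[-0.5,0,-0.035],0.5],[[0,0,0],[-0.6,0,-0.042],0.5],[[0,0,0],[-0.6,0,-0.042],0.5],[[0,0,0],[-0.6,0,-0.042],0.5],[[0,0,0],[-0.5,0,-0.035],0.5],[[0,0,0],[-0.4,0,-0.028],0.5],[[0,0,0],[-0.2,0,-0.014],0.5],[[0,0,0],[0,0,0],0.5],[[0,0,0],[0,0,0],0.5]]'; python3 - <<'E'
from h import *
st=manip.read_state();print(st["force"],st["wrist_torque"])
s=manip.get_image("scene");t=manip.get_image("top")
a=cv2.resize(t[170:270,310:410],(400,400),interpolation=2);b=cv2.resize(s[170:270,310:410],(400,400),interpolation=2)
cv2.imwrite("pics/g4.png",np.hstack([a,b]))
E
```

```text
time: 7.98
position: [0.4995, -0.0537, 0.0653]
tcp_rot: [3.141, -0.071, 0.163]
force: [0.2, -1.1, 6.4]
finger_gap: 0.0134
finger_force: 60.0
[ 0.17784955 -1.12972193  6.43524535] [-0.11736304  0.58430085 -0.00399065]
```

View pics/g4.png

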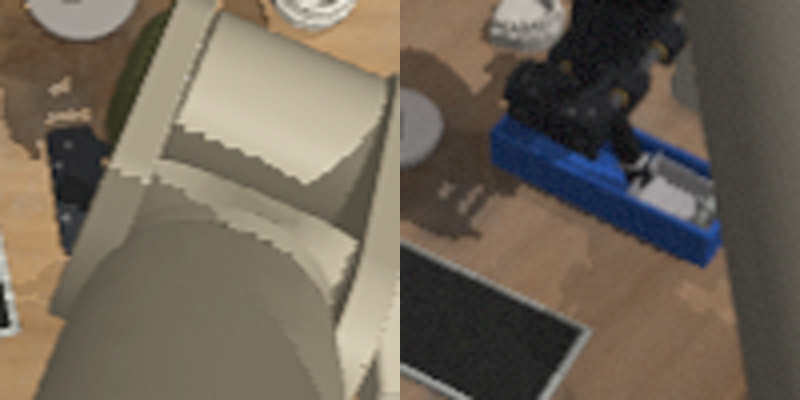

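The crop shows the bowl inside the tray at the near end, about (685,195). The ingots are at its mouth, partly hidden by the arm. I push on until it touches the end wall.

```bash
python3 -m creep '[[[0,0,0],[-0.3,0,-0.021],0.5],[[0,0,0],[0,0,0],0.5]]';python3 -m creep '[[[0,0,0],[-0.2,0,-0.014],0.5],[[0,0,0],[0,0,0],0.5]]'
```

```text
time: 8.25
position: [0.4967, -0.0543, 0.0654]
tcp_rot: [3.141, -0.072, 0.163]
force: [0.2, -0.7, 6.9]
finger_gap: 0.0134
finger_force: 60.0
time: 8.42
position: [0.4948, -0.0546, 0.0655]
tcp_rot: [3.14, -0.072, 0.163]
force: [1.0, -0.4, 6.3]
finger_gap: 0.0133
finger_force: 60.0
```

```bash
python3 -m creep '[[[0,0,0],[-0.15,0,-0.01],0.5],[[0,0,0],[0,0,0],0.5]]';python3 -m creep '[[[0,0,0],[-0.15,0,-0.01],0.5],[[0,0,0],[0,0,0],0.5]]'; python3 -m creep '[[[0,0,0],[-0.15,0,-0.01],0.5],[[0,0,0],[0,0,0],0.5]]'
```

```text
time: 8.58
position: [0.4934, -0.0548, 0.0655]
tcp_rot: [3.14, -0.072, 0.163]
force: [1.0, -0.0, 8.0]
finger_gap: 0.0134
finger_force: 60.0
time: 8.75
position: [0.4919, -0.0551, 0.0655]
tcp_rot: [3.14, -0.072, 0.163]
force: [0.7, -0.4, 7.7]
finger_gap: 0.0136
finger_force: 60.0
time: 8.92
position: [0.4909, -0.0554, 0.0657]
tcp_rot: [3.14, -0.073, 0.162]
force: [2.8, -0.4, 7.3]
finger_gap: 0.0135
finger_force: 60.0
```

```bash
python3 -m creep '[[[0,0,0],[-0.15,0,-0.01],0.5],[[0,0,0],[0,0,0],0.5]]'
```

```text
time: 9.08
position: [0.4903, -0.0557, 0.066]
tcp_rot: [3.139, -0.075, 0.162]
force: [5.2, 0.8, 8.1]
finger_gap: 0.0136
finger_force: 60.0
```

```bash
python3 go.py .5118 -.0522 .0485 3.1416 .38 .162 10
```

```text
n 10 turn [ 0.0002 -0.0455 -0.0001] shift [ 0.24 -0.    0.15] norm 0.28 | force [5.2 0.8 8.1] j [-0.37  0.47  1.75  0.05  0.86  1.01]
```

```bash
python3 -m creep '[[[0,-0.0455,0],[0.24,0,0.15],0.5],[[0,-0.0455,0],[0.24,0,0.15],0.5],[[0,-0.0455,0],[0.24,0,0.15],0.5],[[0,-0.0455,0],[0.24,0,0.15],0.5],[[0,-0.0455,0],[0.24,0,0.15],0.5],[[0,-0.0455,0],[0.24,0,0.15],0.5],[[0,-0.0455,0],[0.24,0,0.15],0.5],[[0,-0.0455,0],[0.24,0,0.15],0.5],[[0,-0.0455,0],[0.24,0,0.15],0.5],[[0,-0.0455,0],[0.24,0,0.15],0.5],[[0,0,0],[0,0,0],0.5],[[0,0,0],[0,0,0],0.5]]'; python3 go.py .5118 -.0522 .17 3.1416 .38 .162 10
```

```text
time: 10.08
position: [0.5096, -0.0516, 0.0461]
tcp_rot: [-3.141, 0.385, 0.163]
force: [-0.4, -0.5, -2.3]
finger_gap: 0.0132
finger_force: 60.0
n 10 turn [-0.      0.0005  0.0001] shift [-0.44  0.01 -1.16] norm 1.24 | force [-0.4 -0.5 -2.3] j [-0.26  0.69  1.41 -0.16  1.4   1.21]
```

```bash
python3 -m creep '[[[0,0,0],[-0.2,0,-0.5],0.5],[[0,0,0],[-0.37,0,-0.95],0.5],[[0,0,0],[-0.45,0,-1.2],0.5],[[0,0,0],[-0.5,0,-1.3],0.5],[[0,0,0],[-0.5,0,-1.3],0.5],[[0,0,0],[-0.5,0,-1.3],0.5],[[0,0,0],[-0.5,0,-1.3],0.5],[[0,0,0],[-0.5,0,-1.3],0.5],[[0,0,0],[-0.45,0,-1.2],0.5],[[0,0,0],[-0.35,0,-0.9],0.5],[[0,0,0],[-0.2,0,-0.5],0.5],[[0,0,0],[0,0,0],0.5],[[0,0,0],[0,0,0],0.5]]'; python3 - <<'E'
from h import *
st=manip.read_state();print(st["force"],st["wrist_torque"])
s=manip.get_image("scene");t=manip.get_image("top")
b=cv2.resize(s[130:270,290:430],(560,560),interpolation=2)
cv2.imwrite("pics/g5.png",b)
E
```

```text
time: 11.17
position: [0.5114, -0.0514, 0.1727]
tcp_rot: [-3.142, 0.385, 0.162]
force: [0.2, 0.1, -2.4]
finger_gap: 0.0133
finger_force: 60.0
[ 0.24865651  0.06230049 -2.43598531] [ 0.10092777 -0.45155691 -0.03003089]
```

View pics/g5.png

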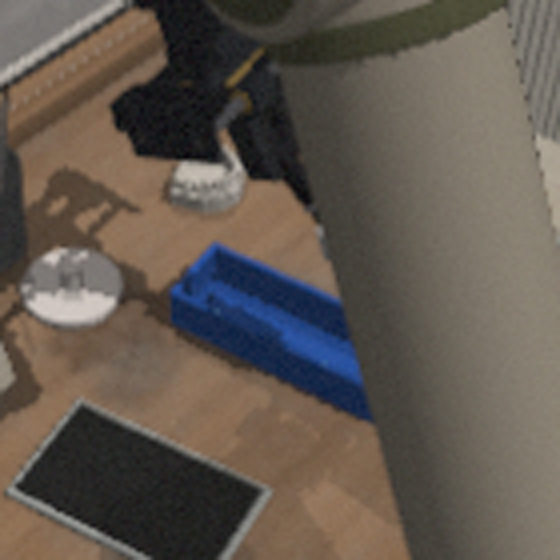

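The crop shows the visible part of the tray empty and the pad clear. The bowl is hidden behind the arm. I carry on to the crucible.

```bash
python3 go.py .48 .19 .22 3.1416 .38 .95 13
```

```text
n 13 turn [-0.0227  0.0004 -0.0562] shift [ 0.55 -1.77 -0.62] norm 1.96 | force [ 1.  -1.  -2.4] j [-0.26  0.55  1.27 -0.15  1.68  1.16]
```

```bash
python3 -m creep '[[[-0.0114,0,-0.0281],[0.28,-0.9,-0.31],0.5],[[-0.0227,0,-0.0562],[0.55,-1.77,-0.62],0.5],[[-0.0227,0,-0.0562],[0.55,-1.77,-0.62],0.5],[[-0.0227,0,-0.0562],[0.55,-1.77,-0.62],0.5],[[-0.0227,0,-0.0562],[0.55,-1.77,-0.62],0.5],[[-0.0227,0,-0.0562],[0.55,-1.77,-0.62],0.5],[[-0.0227,0,-0.0562],[0.55,-1.77,-0.62],0.5],[[-0.0227,0,-0.0562],[0.55,-1.77,-0.62],0.5],[[-0.0227,0,-0.0562],[0.55,-1.77,-0.62],0.5],[[-0.0227,0,-0.0562],[0.55,-1.77,-0.62],0.5],[[-0.0227,0,-0.0562],[0.55,-1.77,-0.62],0.5],[[-0.0227,0,-0.0562],[0.55,-1.77,-0.62],0.5],[[-0.0227,0,-0.0562],[0.55,-1.77,-0.62],0.5],[[-0.0114,0,-0.0281],[0.28,-0.9,-0.31],0.5],[[0,0,0],[0,0,0],0.5]]'; python3 go.py .446 .428 .15 3.1416 .38 1.75 13
```

```text
time: 12.52
position: [0.4789, 0.192, 0.2208]
tcp_rot: [-3.14, 0.384, 0.955]
force: [0.8, -0.9, -2.2]
finger_gap: 0.0132
finger_force: 60.0
n 13 turn [-0.0229  0.0003 -0.0567] shift [ 1.82 -0.71 -0.14] norm 1.96 | force [ 0.8 -0.9 -2.2] j [ 0.27  0.49  1.22 -0.24  1.73  0.88]
```

```bash
python3 -m creep '[[[-0.0114,0,-0.0283],[0.91,-0.36,-0.07],0.5],[[-0.0229,0,-0.0567],[1.82,-0.71,-0.14],0.5],[[-0.0229,0,-0.0567],[1.82,-0.71,-0.14],0.5],[[-0.0229,0,-0.0567],[1.82,-0.71,-0.14],0.5],[[-0.0229,0,-0.0567],[1.82,-0.71,-0.14],0.5],[[-0.0229,0,-0.0567],[1.82,-0.71,-0.14],0.5],[[-0.0229,0,-0.0567],[1.82,-0.71,-0.14],0.5],[[-0.0229,0,-0.0567],[1.82,-0.71,-0.14],0.5],[[-0.0229,0,-0.0567],[1.82,-0.71,-0.14],0.5],[[-0.0229,0,-0.0567],[1.82,-0.71,-0.14],0.5],[[-0.0229,0,-0.0567],[1.82,-0.71,-0.14],0.5],[[-0.0229,0,-0.0567],[1.82,-0.71,-0.14],0.5],[[-0.0229,0,-0.0567],[1.82,-0.71,-0.14],0.5],[[-0.0114,0,-0.0283],[0.91,-0.36,-0.07],0.5],[[0,0,0],[0,0,0],0.5],[[0,0,0],[0,0,0],0.5]]'; python3 go.py .446 .428 .11 3.1416 .38 1.75 3; python3 - <<'E'
from h import *
s=manip.get_image("scene");t=manip.get_image("top")
cv2.imwrite("pics/s6.png",s);cv2.imwrite("pics/t6.png",t)
a=cv2.resize(t[190:265,175:250],(400,400),interpolation=2);b=cv2.resize(s[240:320,230:310],(400,400),interpolation=2)
cv2.imwrite("pics/g6.png",np.hstack([a,b]))
# tray ingots: gray (unsaturated) pixels inside tray
tr=np.array([.4873,-.0551,0.004]);R=Ro.from_euler("z",.162)
for n,im in(("top",t),("scene",s)):
    p=proj(n,tr+R.apply(np.array([[86,25,0],[86,-25,0],[-86,-25,0],[-86,25,0]])/1000)).astype(int)
    m=np.zeros(im.shape[:2],np.uint8);cv2.fillPoly(m,[p],1);w=im[m>0].astype(int); print(n,len(w),"not blue:",(w[:,0]<1.6*w[:,2]).sum(),"bright gray",((w[:,0]<1.4*w[:,2])&(w.min(1)>70)).sum())
E
```

```text
time: 13.85
position: [0.4483, 0.4253, 0.1485]
tcp_rot: [-3.14, 0.385, 1.744]
force: [-0.1, -0.4, -2.5]
finger_gap: 0.0135
finger_force: 60.0
n 3 turn [-0.0013  0.0015 -0.0017] shift [ 0.57 -0.06  1.15] norm 1.29 | force [-0.1 -0.4 -2.5] j [ 0.7   0.68  1.08 -0.33  1.58  0.56]
top 1289 not blue: 0 bright gray 0
scene 798 not blue: 798 bright gray 667
```

View pics/g6.png

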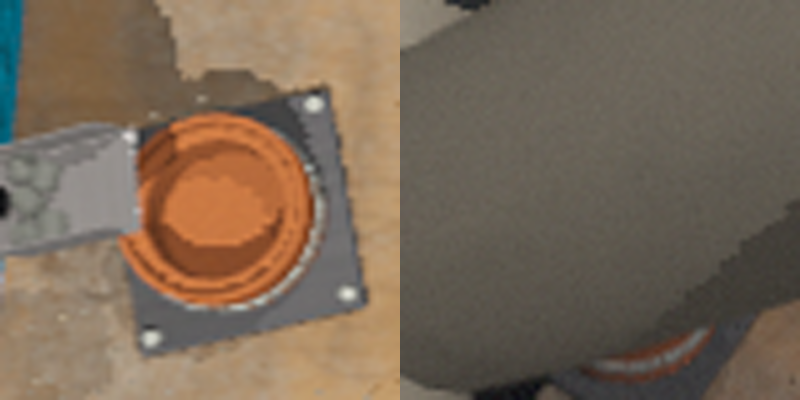

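The left half (top view) shows the ingots in the bowl around (30,190), with the lip edge at u≈138 just left of the crucible's mouth, centre (212,205). The tray floor in the top view is all blue, so every ingot is in the bowl. I check the lip's place and plan the tip.

```bash
python3 - <<'E'
from h import *
k=400/75; a=[onz("top",(175+u/k-.4,190+v/k-.4),.132) for u,v in((134,128),(140,225))]; print("lip seen",np.mean(a,0))
st=manip.read_state();R=Ro.from_euler("xyz",st["tcp_rot"])*Ro.from_euler("x",np.pi);print("lip model",st["position"]-R.apply([.0947,0,.0559]))
E
python3 go.py .4513 .3982 .159 3.1416 -.2 1.75 8
```

```text
lip seen [0.46933655 0.31724893 0.132     ]
lip model [0.46740964 0.3176759  0.13271639]
n 8 turn [-0.0002  0.073  -0.0009] shift [-0.35 -0.03 -0.08] norm 0.36 | force [ 0.4  0.  -1.7] j [ 0.7   0.68  1.08 -0.33  1.58  0.56]
```

```bash
python3 -m creep '[[[0,0.073,0],[-0.35,-0.03,-0.08],0.5],[[0,0.073,0],[-0.35,-0.03,-0.08],0.5],[[0,0.073,0],[-0.35,-0.03,-0.08],0.5],[[0,0.073,0],[-0.35,-0.03,-0.08],0.5],[[0,0.073,0],[-0.35,-0.03,-0.08],0.5],[[0,0.073,0],[-0.35,-0.03,-0.08],0.5],[[0,0.073,0],[-0.35,-0.03,-0.08],0.5],[[0,0.073,0],[-0.35,-0.03,-0.08],0.5],[[0,0,0],[0,0,0],0.5]]'; python3 go.py .4585 .3587 .162 3.1416 -.65 1.75 6
```

```text
time: 14.7
position: [0.4514, 0.3963, 0.159]
tcp_rot: [-3.14, -0.202, 1.74]
force: [1.5, -0.3, -1.7]
finger_gap: 0.0135
finger_force: 60.0
n 6 turn [ 0.0005  0.0747 -0.0016] shift [-0.58  0.01 -0.29] norm 0.64 | force [ 1.5 -0.3 -1.7] j [0.44 0.5  1.36 0.21 1.24 0.21]
```

```bash
python3 -m creep '[[[0,0.0747,-0.001],[-0.58,0,-0.29],0.5],[[0,0.0747,-0.001],[-0.58,0,-0.29],0.5],[[0,0.0747,-0.001],[-0.58,0,-0.29],0.5],[[0,0.0747,-0.001],[-0.58,0,-0.29],0.5],[[0,0.0747,-0.001],[-0.58,0,-0.29],0.5],[[0,0.0747,-0.001],[-0.58,0,-0.29],0.5],[[0,0,0],[0,0,0],0.5],[[0,0,0],[0,0,0],0.5]]'; python3 go.py .468 .306 .167 3.1416 -1.15 1.75 6
```

```text
time: 15.37
position: [0.4575, 0.3604, 0.1614]
tcp_rot: [-3.141, -0.645, 1.749]
force: [0.1, 0.4, -1.7]
finger_gap: 0.0133
finger_force: 60.0
n 6 turn [ 0.0001  0.0842 -0.0001] shift [-0.54  0.01 -0.77] norm 0.94 | force [ 0.1  0.4 -1.7] j [ 0.19  0.47  1.55  0.7   1.21 -0.28]
```

```bash
python3 -m creep '[[[0,0.084,0],[-0.54,0,-0.77],0.5],[[0,0.084,0],[-0.54,0,-0.77],0.5],[[0,0.084,0],[-0.54,0,-0.77],0.5],[[0,0.084,0],[-0.54,0,-0.77],0.5],[[0,0.084,0],[-0.54,0,-0.77],0.5],[[0,0.084,0],[-0.54,0,-0.77],0.5],[[0,0,0],[0,0,0],0.5],[[0,0,0],[0,0,0],0.5],[[0,0,0],[0,0,0],0.5],[[0,0,0],[0,0,0],0.5]]'; python3 - <<'E'
from h import *
s=manip.get_image("scene");t=manip.get_image("top")
cv2.imwrite("pics/s7.png",s);cv2.imwrite("pics/t7.png",t)
def gray(n,im,c,r,z):
    a=np.linspace(0,6.28,40); p=proj(n,np.c_[c[0]+r*np.cos(a),c[1]+r*np.sin(a),0*a+z]).astype(np.int32)
    m=np.zeros(im.shape[:2],np.uint8);cv2.fillPoly(m,[p],1);w=im[m>0].astype(int); return len(w),(w[:,2]<1.35*w[:,0]).sum()
for n,im in(("top",t),("scene",s)): print(n,gray(n,im,(.468,.306),.033,.020))
E
python3 go.py .468 .306 .23 3.1416 -1.15 1.75 4
```

```text
time: 16.2
position: [0.4664, 0.3076, 0.1678]
tcp_rot: [3.136, -1.15, 1.758]
force: [-0.5, -0.1, -1.5]
finger_gap: 0.0136
finger_force: 60.0
top (541, np.int64(295))
scene (532, np.int64(229))
n 4 turn [-0.0003 -0.0001  0.0008] shift [ 1.4   0.04 -0.67] norm 1.56 | force [-0.4  0.2 -0.8] j [-0.07  0.59  1.68  1.09  1.48 -0.74]
```

```bash
python3 -m creep '[[[0,0,0],[1,0,-0.45],0.5],[[0,0,0],[1.5,0,-0.7],0.5],[[0,0,0],[1.5,0,-0.7],0.5],[[0,0,0],[1.5,0,-0.7],0.5],[[0,0,0],[0.9,0,-0.4],0.5],[[0,0,0],[0,0,0],0.5]]'; cat > ck.py <<'E'
from h import *
import sys
s=manip.get_image("scene");t=manip.get_image("top");k=sys.argv[1]
cv2.imwrite(f"pics/s{k}.png",s);cv2.imwrite(f"pics/t{k}.png",t)
print("top"); 
for v in range(218,242): print("".join("#" if im[2]<1.5*im[0] else "o" if im[2]<2*im[0] else "." for im in t[v,196:236].astype(int)))
print("scene")
for v in range(278,312): print("".join("#" if im[2]<1.5*im[0] else "o" if im[2]<2*im[0] else "." for im in s[v,252:300].astype(int)))
E
python3 ck.py 8
```

```text
time: 16.8
position: [0.467, 0.3059, 0.24]
tcp_rot: [3.128, -1.151, 1.763]
force: [0.0, 0.0, -1.7]
finger_gap: 0.0133
finger_force: 60.0
top
##########################..############
##########################..############
##########################..############
##########################..############
##########################..############
########o..o#######....o##..############
####.......o###o...oo...##..o###########
###o.......#####.o####o###...###########
####.......o####..####o..o...###########
####.........##...####.......###########
####..............####.......########.##
####..............####.......########.##
####..............####o......o#######.##
########oo........####o......########.##
###########.......#####......o#######o##
########o.........#####.......##########
#oo#o.............#####......o##########
#o................o####....o############
#o................o####...##############
##o................####o.o##############
###................####...o#############
###o...............####o..##############
####...............####o..o#############
#####...........
[... 996 characters left out ...]
##....oo######
#####o.....o#####...............###o.o..oo######
######.....o#####......o........o##....o.#######
######o.....#####..................o....o#######
######o.....#####............o.........oo#######
#######......###o......................o########
#######o.....oo........................#########
########o...............o.........o...o##o######
########o..o..........o..........o...o##o#######
#########o..........................o###o#######
##########................o.........###.########
###########..............o........o###oo########
############o...................o####oo########o
##############oo......o.......o#####oo##########
################oo.........oo######..###########
```

The ASCII view shows five grey blobs inside the crucible. Next I take the scoop back to its pad.

```bash
python3 go.py .5 .2 .23 3.1416 0 .9 14
```

```text
n 14 turn [-0.0348 -0.0771  0.0538] shift [-0.62  0.41 -0.41] norm 0.85 | force [-0.2  0.1 -1.7] j [-0.07  0.48  1.62  1.09  1.56 -0.58]
```

```bash
python3 -m creep '[[[-0.0348,-0.0771,0.0538],[-0.62,0.41,-0.41],0.5],[[-0.0348,-0.0771,0.0538],[-0.62,0.41,-0.41],0.5],[[-0.0348,-0.0771,0.0538],[-0.62,0.41,-0.41],0.5],[[-0.0348,-0.0771,0.0538],[-0.62,0.41,-0.41],0.5],[[-0.0348,-0.0771,0.0538],[-0.62,0.41,-0.41],0.5],[[-0.0348,-0.0771,0.0538],[-0.62,0.41,-0.41],0.5],[[-0.0348,-0.0771,0.0538],[-0.62,0.41,-0.41],0.5],[[-0.0348,-0.0771,0.0538],[-0.62,0.41,-0.41],0.5],[[-0.0348,-0.0771,0.0538],[-0.62,0.41,-0.41],0.5],[[-0.0348,-0.0771,0.0538],[-0.62,0.41,-0.41],0.5],[[-0.0348,-0.0771,0.0538],[-0.62,0.41,-0.41],0.5],[[-0.0348,-0.0771,0.0538],[-0.62,0.41,-0.41],0.5],[[-0.0348,-0.0771,0.0538],[-0.62,0.41,-0.41],0.5],[[-0.0348,-0.0771,0.0538],[-0.62,0.41,-0.41],0.5],[[0,0,0],[0,0,0],0.5]]'; python3 go.py .539 .1241 .12 3.1416 0 .145 9
```

```text
time: 18.15
position: [0.5004, 0.2009, 0.2291]
tcp_rot: [3.142, 0.004, 0.9]
force: [0.0, 0.7, -1.0]
finger_gap: 0.0137
finger_force: 60.0
n 9 turn [0.0002 0.0004 0.0839] shift [-0.09  0.97  1.21] norm 1.56 | force [ 0.   0.7 -1. ] j [ 0.16  0.37  1.34 -0.    1.43  0.83]
```

```bash
python3 -m creep '[[[0,0,0.0839],[-0.09,0.97,1.21],0.5],[[0,0,0.0839],[-0.09,0.97,1.21],0.5],[[0,0,0.0839],[-0.09,0.97,1.21],0.5],[[0,0,0.0839],[-0.09,0.97,1.21],0.5],[[0,0,0.0839],[-0.09,0.97,1.21],0.5],[[0,0,0.0839],[-0.09,0.97,1.21],0.5],[[0,0,0.0839],[-0.09,0.97,1.21],0.5],[[0,0,0.0839],[-0.09,0.97,1.21],0.5],[[0,0,0.0839],[-0.09,0.97,1.21],0.5],[[0,0,0],[0,0,0],0.5],[[0,0,0],[0,0,0],0.5]]'; python3 go.py .538 .124 .069 3.1416 0 .145 3
python3 - <<'E'
from h import *
st=manip.read_state();print(st["wrist_torque"])
E
```

```text
time: 19.07
position: [0.5388, 0.124, 0.1199]
tcp_rot: [-3.139, 0.002, 0.147]
force: [0.1, -0.8, -1.7]
finger_gap: 0.0133
finger_force: 60.0
n 3 turn [-0.0007  0.0008  0.0007] shift [-0.02 -0.    1.7 ] norm 1.7 | force [ 0.1 -0.8 -1.7] j [0.01 0.5  1.47 0.   1.17 1.43]
[-0.00503316 -0.0598375   0.00599584]
```

```bash
python3 -m creep '[[[0,0,0],[0,0,1.7],0.5],[[0,0,0],[0,0,1.7],0.5],[[0,0,0],[0,0,1.2],0.5],[[0,0,0],[0,0,0.4],0.5],[[0,0,0],[0,0,0],0.5],[[0,0,0],[0,0,0],0.5]]'; python3 -m creep '[[[0,0,0],[0,0,0.2],0.5],[[0,0,0],[0,0,0],0.5]]'; python3 -m creep '[[[0,0,0],[0,0,0.15],0.5],[[0,0,0],[0,0,0],0.5]]'
```

```text
time: 19.57
position: [0.5396, 0.1245, 0.0715]
tcp_rot: [-3.141, -0.001, 0.146]
force: [-0.3, 0.0, -1.1]
finger_gap: 0.0135
finger_force: 60.0
time: 19.73
position: [0.5395, 0.1242, 0.0693]
tcp_rot: [-3.141, -0.001, 0.145]
force: [-0.2, 0.2, -1.9]
finger_gap: 0.0135
finger_force: 60.0
time: 19.9
position: [0.5393, 0.1241, 0.0674]
tcp_rot: [-3.141, 0.0, 0.145]
force: [-0.2, -0.3, -1.5]
finger_gap: 0.0134
finger_force: 60.0
```

```bash
python3 -m creep '[[[0,0,0],[0,0,0.2],0.5],[[0,0,0],[0,0,0],0.5]]'; python3 -m creep '[[[0,0,0],[0,0,0.12],0.5],[[0,0,0],[0,0,0],0.5],[[0,0,0],[0,0,0],0.5]]'
```

```text
time: 20.07
position: [0.5397, 0.1241, 0.0658]
tcp_rot: [3.142, -0.001, 0.145]
force: [-0.0, 0.4, 6.9]
finger_gap: 0.0135
finger_force: 60.0
time: 20.32
position: [0.5401, 0.1241, 0.0654]
tcp_rot: [3.142, -0.002, 0.145]
force: [0.8, -0.4, 9.5]
finger_gap: 0.0131
finger_force: 60.0
```

```bash
python3 -m creep '[[[0,0,0],[0,0,0],2],[[0,0,0],[0,0,0],4],[[0,0,0],[0,0,0],4],[[0,0,0],[0,0,-1],4],[[0,0,0],[0,0,-2],4],[[0,0,0],[0,0,-2.5],4],[[0,0,0],[0,0,-2.5],4],[[0,0,0],[0,0,-2.5],4],[[0,0,0],[0,0,-2],4],[[0,0,0],[0,0,0],4]]'; python3 go.py .6515 .0185 .15 3.1416 0 .145 5
```

```text
time: 21.15
position: [0.5407, 0.1242, 0.1937]
tcp_rot: [3.141, -0.007, 0.145]
force: [-1.8, -0.7, 0.7]
finger_gap: 0.0402
finger_force: 0.0
n 5 turn [ 0.0002 -0.0014 -0.    ] shift [1.88 2.41 0.88] norm 3.18 | force [-1.8 -0.7  0.7] j [0.01 0.42 1.37 0.   1.35 1.44]
```

```bash
python3 - <<'E'
from h import *
print("cup rim",tri((286,171),(326,124)))
for q in((312,100),(318,97),(335,98)): print([onz("top",q,z).round(3)[:2] for z in(.10,.17)])
s=cv2.imread("pics/s8.png");t=cv2.imread("pics/t8.png");P={}
for nm,im,(x0,x1,y0,y1) in(("top",t,(312,348,148,184)),("scene",s,(290,325,185,217))):
    w=im[y0:y1,x0:x1].astype(int); m=((w.min(2)>110)&(w.max(2)-w.min(2)<45)).astype(np.uint8)
    ct=max(cv2.findContours(m,0,1)[0],key=cv2.contourArea); e=cv2.fitEllipse(cv2.convexHull(ct)); print(nm,np.add(e[0],(x0,y0)),e[1],e[2])
# sub-pixel circle model fit on initial top picture
def circfit(nm,im,thr,c0,r,zs):
    g=im.astype(np.float32); g=cv2.resize(thr(g),None,fx=4,fy=4,interpolation=cv2.INTER_LINEAR)
    a=np.linspace(0,2*np.pi,180,endpoint=False)
    def f(p): # mean edge contrast
        v=[]
        for rr,sg in((r-.003,1),(r+.003,-1)):
            q=proj(nm,np.c_[p[0]+rr*np.cos(a),p[1]+rr*np.sin(a),0*a+zs]); q=(q*4+1.5).astype(np.float32)
            v.append(sg*cv2.remap(g,q[:,:1],q[:,1:],1)[:,0])
        return -(v[0]+v[1]).mean()
    best=min((f((c0[0]+i*.0005,c0[1]+j*.0005)),c0[0]+i*.0005,c0[1]+j*.0005) for i in range(-12,13) for j in range(-12,13)); return best
t0=cv2.imread("pics/top0.png");s0=cv2.imread("pics/scene0.png")
wh=lambda g:np.clip(g.min(2),0,140); rd=lambda g:np.clip((g[...,2]-g[...,0]),0,90)
for nm,im in(("top",t0),("scene",s0)):
    print(nm,"cover",circfit(nm,im,wh,(.6515,.0185),.0395,.007),"cruc rim",circfit(nm,im,rd,(.468,.306),.045,.050))
E
```

```text
cup rim (array([0.73091049, 0.02987757, 0.09405621]), np.float64(1.3453024914246043))
[array([0.797, 0.068]), array([0.76 , 0.067])]
[array([0.805, 0.053]), array([0.768, 0.052])]
[array([0.803, 0.009]), array([0.766, 0.012])]
top [323.12159252 167.80960846] (31.972000122070312, 44.06220626831055) 75.95873260498047
scene [316.43930626 204.31537819] (4.837669372558594, 13.297607421875) 36.135128021240234
top cover (np.float32(-52.76458), 0.6515, 0.018) cruc rim (np.float32(-67.48896), 0.4675, 0.306)
scene cover (np.float32(-51.65954), 0.651, 0.018) cruc rim (np.float32(-43.58199), 0.468, 0.3065)
```

```bash
python3 go.py .652 .018 .11 3.1416 -.2 0 7
```

```text
n 7 turn [-0.002   0.0275  0.0206] shift [1.35 1.64 1.33] norm 2.5 | force [-1.8 -0.7  0.7] j [0.01 0.42 1.37 0.   1.35 1.44]
```

```bash
python3 -m creep '[[[-0.002,0.0275,0.0206],[1.35,1.64,1.33],4],[[-0.002,0.0275,0.0206],[1.35,1.64,1.33],4],[[-0.002,0.0275,0.0206],[1.35,1.64,1.33],4],[[-0.002,0.0275,0.0206],[1.35,1.64,1.33],4],[[-0.002,0.0275,0.0206],[1.35,1.64,1.33],4],[[-0.002,0.0275,0.0206],[1.35,1.64,1.33],4],[[-0.002,0.0275,0.0206],[1.35,1.64,1.33],4],[[0,0,0],[0,0,0],4],[[0,0,0],[0,0,0],4]]'; python3 go.py .653 .018 .04 3.1416 -.2 0 5
```

```text
time: 21.9
position: [0.6495, 0.0174, 0.1032]
tcp_rot: [-3.141, -0.19, -0.001]
force: [-0.0, 0.3, -0.9]
finger_gap: 0.04
finger_force: 0.0
n 5 turn [-0.0001  0.0021 -0.0002] shift [-0.17 -0.01  1.25] norm 1.27 | force [-0.   0.3 -0.9] j [-0.17  0.6   1.35  0.04  1.01  1.39]
```

```bash
python3 -m creep '[[[0,0.002,0],[-0.17,0,1.25],4],[[0,0.002,0],[-0.17,0,1.25],4],[[0,0.002,0],[-0.17,0,1.25],4],[[0,0.002,0],[-0.17,0,1.25],4],[[0,0.002,0],[-0.17,0,1.25],4],[[0,0,0],[0,0,0],4],[[0,0,0],[0,0,0],4]]'; python3 go.py .653 .018 .0125 3.1416 -.2 0 4
```

```text
time: 22.48
position: [0.6534, 0.0187, 0.0418]
tcp_rot: [-3.141, -0.201, 0.001]
force: [-0.2, 0.1, 1.1]
finger_gap: 0.0401
finger_force: 0.0
n 4 turn [-0.0001 -0.0004  0.0003] shift [-0.16  0.02  0.72] norm 0.73 | force [-0.2  0.1  1.1] j [-0.17  0.68  1.41  0.04  0.86  1.38]
```

```bash
python3 -m creep '[[[0,0,0],[-0.16,0.02,0.72],4],[[0,0,0],[-0.16,0.02,0.72],4],[[0,0,0],[-0.16,0.02,0.72],4],[[0,0,0],[-0.14,0,0.6],4],[[0,0,0],[0,0,0],4],[[0,0,0],[0,0,0],4]]'; python3 go.py .653 .018 .0125 3.1416 -.2 0 1
```

```text
time: 22.98
position: [0.6532, 0.0172, 0.0127]
tcp_rot: [-3.141, -0.202, 0.0]
force: [0.1, -0.3, -0.3]
finger_gap: 0.0397
finger_force: 0.0
n 1 turn [-0.0002 -0.0015  0.    ] shift [-0.02 -0.08  0.01] norm 0.08 | force [ 0.1 -0.3 -0.3] j [-0.17  0.72  1.43  0.05  0.8   1.37]
```

```bash
python3 -m creep '[[[0,0,0],[0,-0.06,0],4],[[0,0,0],[0,0,0],1],[[0,0,0],[0,0,0],1],[[0,0,0],[0,0,0],1],[[0,0,0],[0,0,0],1],[[0,0,0],[0,0,0],1],[[0,0,0],[0,0,0],1]]' 35; python3 go.py .653 .018 .09 3.1416 -.2 0 5
```

```text
time: 23.57
position: [0.6535, 0.0178, 0.0134]
tcp_rot: [-3.142, -0.203, 0.0]
force: [-0.1, -0.4, 1.2]
finger_gap: 0.0167
finger_force: 35.0
n 5 turn [-0.     -0.0006  0.    ] shift [ 0.3 -0.  -1.5] norm 1.53 | force [-0.1 -0.4  1.2] j [-0.17  0.72  1.43  0.05  0.8   1.37]
```

```bash
python3 -m creep '[[[0,0,0],[0.2,0,-1],1],[[0,0,0],[0.4,0,-2],1],[[0,0,0],[0.6,0,-3],1],[[0,0,0],[0.6,0,-3],1],[[0,0,0],[0.6,0,-3],1],[[0,0,0],[0.5,0,-2.4],1],[[0,0,0],[0.2,0,-1],1],[[0,0,0],[0,0,0],1],[[0,0,0],[0,0,0],1]]'; python3 go.py .4702 .3063 .165 -3.1416 -.2 0 12
```

```text
time: 24.32
position: [0.6523, 0.0178, 0.1694]
tcp_rot: [-3.141, -0.201, 0.0]
force: [-0.9, -0.3, -1.9]
finger_gap: 0.0165
finger_force: 35.0
n 12 turn [-0.     -0.0001  0.    ] shift [-1.49 -2.4  -0.27] norm 2.84 | force [-0.9 -0.3 -1.9] j [-0.17  0.53  1.26  0.04  1.15  1.39]
```

```bash
python3 -m creep '[[[0,0,0],[-0.75,-1.2,-0.13],1],[[0,0,0],[-1.49,-2.4,-0.27],1],[[0,0,0],[-1.49,-2.4,-0.27],1],[[0,0,0],[-1.49,-2.4,-0.27],1],[[0,0,0],[-1.49,-2.4,-0.27],1],[[0,0,0],[-1.49,-2.4,-0.27],1],[[0,0,0],[-1.49,-2.4,-0.27],1],[[0,0,0],[-1.49,-2.4,-0.27],1],[[0,0,0],[-1.49,-2.4,-0.27],1],[[0,0,0],[-1.49,-2.4,-0.27],1],[[0,0,0],[-1.49,-2.4,-0.27],1],[[0,0,0],[-1.49,-2.4,-0.27],1],[[0,0,0],[-0.75,-1.2,-0.13],1],[[0,0,0],[0,0,0],1],[[0,0,0],[0,0,0],1],[[0,0,0],[0,0,0],1]]'; python3 go.py .4702 .3063 .075 -3.1416 -.2 0 5
```

```text
time: 25.65
position: [0.4707, 0.3053, 0.165]
tcp_rot: [3.141, -0.201, 0.0]
force: [-0.1, -0.8, -1.0]
finger_gap: 0.0163
finger_force: 35.0
n 5 turn [ 0.0001 -0.0002  0.0001] shift [-0.37 -0.02  1.76] norm 1.8 | force [-0.1 -0.8 -1. ] j [ 0.4   0.4   1.51 -0.09  1.05  2.01]
```

```bash
python3 -m creep '[[[0,0,0],[-0.37,-0.02,1.76],1],[[0,0,0],[-0.37,-0.02,1.76],1],[[0,0,0],[-0.37,-0.02,1.76],1],[[0,0,0],[-0.37,-0.02,1.76],1],[[0,0,0],[-0.37,-0.02,1.76],1],[[0,0,0],[0,0,0],1],[[0,0,0],[0,0,0],1]]'; python3 go.py .4702 .3063 .062 -3.1416 -.2 0 2;  python3 - <<'E'
from h import *
t=manip.get_image("top");s=manip.get_image("scene");cv2.imwrite("pics/t9.png",t);cv2.imwrite("pics/s9.png",s)
a=cv2.resize(t[190:265,175:250],(400,400),interpolation=2);b=cv2.resize(s[255:330,240:315],(400,400),interpolation=2)
cv2.imwrite("pics/g9.png",np.hstack([a,b]))
E
```

```text
time: 26.23
position: [0.4707, 0.3059, 0.0755]
tcp_rot: [3.141, -0.201, -0.001]
force: [0.1, -0.4, -2.5]
finger_gap: 0.0165
finger_force: 35.0
n 2 turn [ 0.0005 -0.0003 -0.0005] shift [-0.16 -0.02  0.65] norm 0.67 | force [ 0.1 -0.4 -2.5] j [ 0.4   0.52  1.62 -0.11  0.82  2.04]
```

View pics/g9.png

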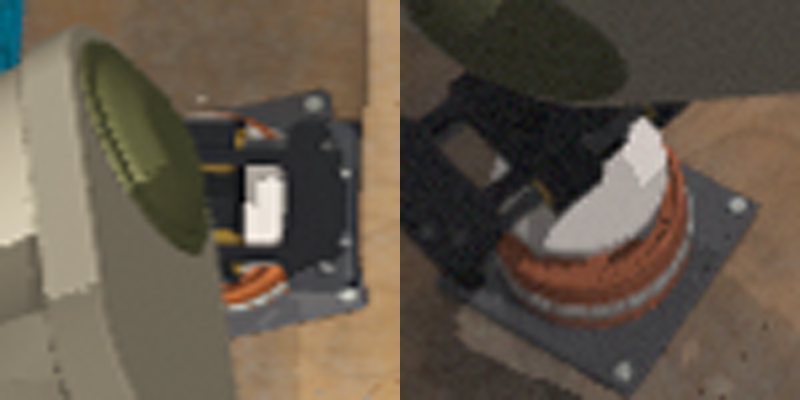

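The crop shows the cover level over the crucible, its front edge at about (600,245) in the scene half, roughly concentric with the rim. I lower it by feel.

```bash
python3 -m creep '[[[0,0,0],[-0.13,0,0.5],1],[[0,0,0],[-0.1,-0.04,0.4],1],[[0,0,0],[0,0,0],1],[[0,0,0],[0,0,0],1]]'; python3 -m creep '[[[0,0,0],[-0.04,0,0.2],1],[[0,0,0],[0,0,0],1],[[0,0,0],[0,0,0],1]]'; python3 -m creep '[[[0,0,0],[-0.04,0,0.2],1],[[0,0,0],[0,0,0],1],[[0,0,0],[0,0,0],1]]'
```

```text
time: 26.67
position: [0.47, 0.3072, 0.0667]
tcp_rot: [3.142, -0.202, 0.0]
force: [1.1, 0.4, -1.2]
finger_gap: 0.0165
finger_force: 35.0
time: 26.92
position: [0.4701, 0.3072, 0.0647]
tcp_rot: [-3.142, -0.202, 0.0]
force: [-0.5, -0.8, -0.4]
finger_gap: 0.0167
finger_force: 35.0
time: 27.17
position: [0.4701, 0.3072, 0.0626]
tcp_rot: [-3.142, -0.202, 0.0]
force: [0.7, -0.0, -0.2]
finger_gap: 0.0164
finger_force: 35.0
```

```bash
python3 -m creep '[[[0,0,0],[-0.04,0,0.2],1],[[0,0,0],[0,0,0],1],[[0,0,0],[0,0,0],1]]'; python3 -m creep '[[[0,0,0],[-0.04,0,0.15],1],[[0,0,0],[0,0,0],1],[[0,0,0],[0,0,0],1]]'
```

```text
time: 27.42
position: [0.4701, 0.3072, 0.0605]
tcp_rot: [3.142, -0.202, 0.0]
force: [-0.6, 0.3, -1.4]
finger_gap: 0.0167
finger_force: 35.0
time: 27.67
position: [0.47, 0.3072, 0.059]
tcp_rot: [3.142, -0.202, 0.0]
force: [-0.3, 0.2, -1.2]
finger_gap: 0.0167
finger_force: 35.0
```

```bash
python3 -m creep '[[[0,0,0],[-0.02,0,0.1],1],[[0,0,0],[0,0,0],1],[[0,0,0],[0,0,0],1]]'; python3 -m creep '[[[0,0,0],[-0.02,0,0.1],1],[[0,0,0],[0,0,0],1],[[0,0,0],[0,0,0],1]]'
```

```text
time: 27.92
position: [0.4702, 0.3073, 0.0583]
tcp_rot: [-3.141, -0.203, 0.0]
force: [-1.2, -1.4, 2.7]
finger_gap: 0.0162
finger_force: 35.0
time: 28.17
position: [0.4702, 0.3073, 0.0583]
tcp_rot: [-3.141, -0.204, 0.0]
force: [-5.4, -1.9, 12.7]
finger_gap: 0.0167
finger_force: 35.0
```

```bash
python3 -m creep '[[[0,0,0],[0,0,0],2],[[0,0,0],[0,0,0],4],[[0,0,0],[0,0,0],4],[[0,0,0],[0.1,0,-0.6],4],[[0,0,0],[0.2,0,-1],4],[[0,0,0],[0.3,0,-1.5],4],[[0,0,0],[0.5,0,-2.5],4],[[0,0,0],[0,0,-3],4],[[0,0,0],[0,0,-3],4],[[0,0,0],[-2,0,-3],4],[[0,0,0],[-2,2.5,-2],4],[[0,0,0],[0,3.8,0],4],[[0,0,0],[0,3.8,0],4],[[0,0,0],[0,3.8,0],4],[[0,0,0],[0,3.8,0],4],[[0,0,0],[0,3.8,0],4],[[0,0,0],[0,3.8,0],4],[[0,0,0],[0,3.8,0],4],[[0,0,0],[0,3.8,0],4],[[0,0,0],[0,0,0],4]]'
```

```text
time: 29.83
position: [0.4088, -0.0276, 0.2143]
tcp_rot: [3.14, -0.204, -0.007]
force: [0.6, -0.3, 0.3]
finger_gap: 0.0398
finger_force: 0.0
```

```bash
python3 -m creep '[[[0,0,0],[0,3.8,0],4],[[0,0,0],[0,3.8,0],4],[[0,0,0],[0,3.8,0],4],[[0,0,0],[0,3.8,0],4],[[0,0,0],[0,3.8,0],4],[[0,0,0],[0,3.8,0],4],[[0,0,0],[0,0,0],4],[[0,0,0],[0,0,0],4]]'; python3 - <<'E'
from m import *
t=manip.get_image("top");s=manip.get_image("scene");cv2.imwrite("pics/tA.png",t);cv2.imwrite("pics/sA.png",s)
def circfit(nm,im,r,z,c0):
    g=cv2.resize(np.clip(im.astype(np.float32).min(2),0,140),None,fx=4,fy=4); a=np.linspace(0,2*np.pi,180,endpoint=False)
    def f(x,y):
        v=[]
        for rr in(r-.003,r+.003):
            q=(proj(nm,np.c_[x+rr*np.cos(a),y+rr*np.sin(a),0*a+z])*4+1.5).astype(np.float32); v.append(cv2.remap(g,q[:,:1],q[:,1:],1).mean())
        return v[0]-v[1]
    return max((f(c0[0]+i*.0005,c0[1]+j*.0005),c0[0]+i*.0005,c0[1]+j*.0005) for i in range(-14,15) for j in range(-14,15))
for nm,im in(("top",t),("scene",s)): print(nm,"cover seat",circfit(nm,im,.0395,.053,(.468,.306)))
# scoop: difference to the first picture around the scoop/pad region
for nm,im,o,(x0,x1,y0,y1) in(("top",t,"top0",(265,320,180,262)),("scene",s,"scene0",(290,360,212,280))):
    d=np.abs(im[y0:y1,x0:x1].astype(int)-cv2.imread(f"pics/{o}.png")[y0:y1,x0:x1]).max(2); print(nm,"scoop region diff>40:",(d>40).sum(),"of",d.size)
    for dx in(-1,0,1):
        print([int((np.abs(np.roll(im,(dy,dx),(0,1))[y0:y1,x0:x1].astype(int)-cv2.imread(f"pics/{o}.png")[y0:y1,x0:x1]).max(2)>40).sum()) for dy in(-1,0,1)])
tr=np.array([.4873,-.0551,0.004]);R=Ro.from_euler("z",.162)
p=proj("scene",tr+R.apply(np.array([[86,25,0],[86,-25,0],[-86,-25,0],[-86,25,0]])/1000)).astype(int)
m=np.zeros(s.shape[:2],np.uint8);cv2.fillPoly(m,[p],1);w=s[m>0].astype(int);print("tray scene not blue",(w[:,0]<1.6*w[:,2]).sum(),len(w))
E
```

```text
time: 30.5
position: [0.4083, -0.2507, 0.2135]
tcp_rot: [-3.141, -0.202, -0.002]
force: [-0.9, -0.2, 0.1]
finger_gap: 0.0397
finger_force: 0.0
top cover seat (np.float32(75.877655), 0.4685, 0.3065)
scene cover seat (np.float32(75.74873), 0.4675, 0.3085)
top scoop region diff>40: 2240 of 4510
[2457, 2377, 2452]
[2372, 2240, 2320]
[2486, 2385, 2451]
scene scoop region diff>40: 1974 of 4760
[2100, 2087, 2089]
[2084, 1974, 2029]
[2148, 2035, 2094]
tray scene not blue 0 798
```

```bash
python3 - <<'E'
import cv2
for k,(x0,x1,y0,y1) in(("top",(266,318,186,262)),("scene",(290,362,208,280))):
    a,b=[cv2.imread(f"pics/{f}.png") for f in((k+"0"),(k[0]+"A"))]
    ch=lambda p:" .:ox#"[min(5,int(p.min())//40)]
    for v in range(y0,y1,2): print("".join(ch(p) for p in a[v,x0:x1])+" | "+"".join(ch(p) for p in b[v,x0:x1]))
E
```

```text
::::::::::::::::....::::::::::::::::::::::::.::::::: | ....................................................
::::::::::::::::.....:o::::::::::::::::::::::::::::: | ....................................................
:::::::::::::::::.    .::::::::::::::::::::::o:o:::: | ..................     .............................
:::::::::::::::::.     :::::::::::::::::::::o:::oo:: | ..................     .............................
::::::::::::::::::.... .::::::::::..:::::::::::ooo:: | ..................     .............:..........:::..
:::::::::::::::::.      ..::xx#xxx:xxo::::::::::::o: | ...................     ..::ooooo::oo:..............
::::::::::::::...:.     :o::....   :xx:::::::::::::: | ................:::.    .:...      .o:..............
:::....:ox###xoo::.      ...........xxo::::::::::::o | .......::ooooo::...                 :o:.............
::xxx:::..... .....      .......... :xo::::::::::::: | ..:o::...                           .o:.............
::xx:  ............      .......... .xxo:::::::::::: | ..:o.                               .:o:............
:::xo.............. 
[... 7631 characters left out ...]
:             .:oo::.:.::::...... | ....................................:::.         .   .:oo:::::.:::::::::
::.::.::....::::::::::::::::::::.......:ooo:.      ..oo:..:..:.:::::.... | ........................................:::.        .oo::.::::.:::::::::
::::::....::::::::::::::::::::::...........:ooo:. .:oo:::::::::::::::::. | ............................................:::.  .:oo::::::::::::::::::
::::...::::::::::::......::::..................:ooooo:..:::::::::::::::: | ..................................... ..........:::::...::::::::::::::::
.:::::::::::::.......::::::::..............:...::..:.:.:::::::::::.::::: | :....................................................:.:::::::::::::::::
```

The scoop lies level on its pad as at the start; the differences are only shadow. The cover is centred and at seat height, and the tray is empty.

```bash
python3 -c "
from cell import manip
print(manip.job_done())"
```

```text
the job is handed in; nothing more can be done
None
```

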